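Fit the air nozzle to the bench coupler

TASK

Fit the pointed blow-off nozzle to the inclined quick coupler of the bench air outlet. It is a safety coupler: turn its sleeve clockwise until its notch meets the stop pin, draw the sleeve back until it stays back by itself, then push the nozzle's plug in until the sleeve springs fully forward, and let go. Leave the flat fan nozzle in the rack and do not disturb the bottles, the tin and the label roll.

Things in the scene. Friction and masses are not known exactly. Their poses are not given: they have to be found in the camera images.
- coupler: Inclined quick coupler, fixed on the air outlet (dark foot 110 x 90 mm, grey column). Brass socket 27 mm wide in a steel sleeve. Origin: centre of the mouth, 153 mm above the table. z axis: out of the mouth along its axis, which leans 32 degrees from vertical toward the robot; y axis level. Socket bare and slim from 32 to 54 mm behind the mouth, then the thicker mount.
- sleeve_home (a point): Fixed point on the coupler's axis, 13 mm behind the mouth, axes as the coupler's; it does not move with the sleeve. The twelve-sided ribbed steel sleeve, 36 mm outside, reaches when forward from 2 to 32 mm behind the mouth (z +11 to -19 mm from here); grip it anywhere on its sides. It turns stiffly (0.03 N m) about the axis and stays where it is left.
- stop_pin (a point): Steel stop pin on the socket's upper side (coupler +x), 3 mm behind the sleeve. It blocks the sleeve after 1 mm unless the sleeve's notch (9 mm wide, in its rear edge) is over it. To bring it there turn the sleeve clockwise looking into the mouth (negative about coupler z) by 0.35 to 0.95 rad, not measured, right to about 0.14 rad; it can be turned 0.5 rad too far.
- sleeve (a joint): How far the sleeve is drawn back (to coupler -z), m: 0 forward; 0.0125 at its end stop, against a spring of 3 to 6 N. Drawn to the stop with the notch over the pin and let go, it comes forward only to about 0.008 and stays there by itself until a plug is pushed fully in; then it snaps to 0. With the sleeve forward, no plug can enter.
- bore (a point): Bottom of the coupler's 20 mm bore as the plug's tip sees it: 28 mm behind the mouth, on the axis, axes as the coupler's. The plug's tip is here when it is fully home with the flange on the mouth. With the sleeve staying back the plug enters freely, against a weak inner spring (2 N) over the last 18 mm; within the last 2.5 mm the sleeve snaps forward and locks it.
- nozzle_grip (a point): Pointed nozzle: metal, 92 mm long, 90 g, upright with its plug down in a hole of the rack. Point: centre of its round 22 mm ribbed handle; z axis toward its pointed tip. Along z from here: plug tip at -60 mm, 18 mm grooved plug (tapered tip, 12 mm) up to a 26 mm flange at -32 to -28 mm (it rests on the rack), handle -28 to +16 mm, cone to the tip at +32 mm.
- nozzle_flange (a point): Point on the pointed nozzle's axis at the underside of its flange, 28 mm above the plug's tip; z axis as the nozzle's. It lies at the centre of the coupler's mouth (within 3.5 mm) when the plug is fully home.
- fan_nozzle_grip (a point): Flat fan nozzle, the other nozzle in the rack: the same handle, but a flat wide head (34 x 12 x 16 mm) instead of a point, and a plain plug without a groove. Centre of its handle. Not to be used.
- rack: Wooden rack, fixed, 60 x 150 x 34 mm (x, y, z of its own frame); origin at the centre of its underside; two holes 20 mm wide, 31 mm deep, at y = -45 and +45 mm. Each holds one nozzle; which one is where changes.
- dropper_a_mid (a point): Amber dropper bottle, 39 x 102 mm, between the rack and the coupler; point 50 mm up its axis. Bystander.
- dropper_b_mid (a point): Amber dropper bottle, 39 x 102 mm, behind the coupler to the left; point 50 mm up its axis. Bystander.
- tin_mid (a point): Round tin, 59 x 26 mm, in front of the coupler; its centre. Bystander.
- labels_mid (a point): Roll of labels lying flat, 64 x 26 mm; its centre. Bystander.

How it is judged:
By the outcome, as a careful person would: the job done as asked, in the order asked, and still so for the second after the job is handed in, with the robot touching nothing.
It also fails if it takes over 48 s, if anything falls off the work surface, if the arm or the gripper's body presses on something with over 40 N, if the wrist force passes 120 N, or if a joint passes its speed limit or range.

ROBOT

A 6-joint arm with a two-finger parallel gripper is mounted at the origin on the work surface; the furniture and walls round the work are solid. World frame = base frame: x ahead of the robot, y to its left, z up, the work surface at z = 0. Lengths are in m, angles in rad, forces in N, time in s.
With the tool pointing down it reaches from about 0.375 to 0.975 m from the base axis. Payload 3.8 kg.
Tool frame: the origin (TCP) lies at the very end of the fingers, on their centre line; the grasp point (between the pads) lies 19 mm behind it (bot.pinch_z is the distance from the TCP to the grasp point, in m); x points along the fingers, y is the direction in which the jaws open and shut, and the axes are right-handed (so a half turn about x gives the same grasp; the last joint's range is limited). The gripper opens to 85 mm and grips with 20 to 120 N. Pads are 22 mm wide; open, the fingers measure 114 mm over their backs; the gripper's body (76 mm by 85 mm) begins 54 mm behind the grasp point. The pads swing forward as they close: fully open they stand 13 mm farther back than shut.
Start: joints at [-1.326, 0.264, 1.604, -0, 1.274, -0.037], TCP at [0.188, -0.648, 0.231] pointing down, gripper open.
Joint ranges: [-2.63, 2.63], [-0.94, 2.18], [0.31, 2.57], [-1.31, 4.45], [0, 2.66], [-2.55, 2.55]. Speed limits (rad/s): [2.57, 2.57, 3.14, 3.14, 3.14, 3.14].

INTERFACE

Orientations are given as a rotation vector (axis times angle).
In Python, from workcell import monitor, imaging, finish_job, bot gives the robot as it stands.
- The arm moves only by the tool jog_arm, never from a script. Its argument "rows" is a list of rows, each a list of 7 numbers: the shift along the tool's x, y, z in m, then the turn, a rotation vector about the tool's x, y, z in rad, then the opening in per cent of the stroke, from 0 (shut) to 100 (fully open). A call has 1 to 20 rows; each row is the pose to reach, as a shift and turn from the pose measured when the call began, along the tool's axes at that moment; what a row does not reach only later rows make up. A row lasts 1/10 s, in which the tool goes at most 50 mm and 8.59 degrees, less where a joint would pass 70% of its speed; a pose out of reach is approached as far as the arm can. A call with a gripper value outside its range is refused whole. The fingers move at their own pace and stop on an object; "force" is the grip in N (left out, the last holds). Time passes only in rows, so rows that repeat a pose let the fingers close. It gives the time, the measured TCP pose, the force and the opening at its end, in the units of the state.
- monitor.read_state(): the state, without advancing time (a new reading comes with each control period).
- imaging.read_camera(name): name is "scene" or "top" or "wrist"; returns the picture (480x640x3 uint8, blue, green, red); there is no depth.
- imaging.camera_params(name): a dict with "fx", "fy", "cx", "cy" (pixels), "k1" (the pictures are not rectified: a ray, as slopes to the right and down, at radius r is drawn at 1 + k1 r^2 times it, then the intrinsics apply), "T" (4x4, takes a point from camera to world coordinates); the wrist camera has in their place "T_tool_cam" (4x4, takes a point from camera to tool coordinates, whose origin is the TCP and whose axes are the tool frame's). Camera axes: x right, y down, z forward; pixel columns grow to the right and rows downward; lengths in m; the calibration is good to about 2 mm. A picture is of the moment at which its call begins: read the wrist's pose just before it. camera_params takes no time and is no camera call.
- finish_job(): hands the job in, once; it reports no verdict.
The state is a dict: "time": time; "q": joint angles; "joint_vel": joint speeds; "joint_torque": joint torques, N m; "tool_pos": TCP position; "tcp_rot": TCP orientation; "wrist_force": force on the tool from outside, world axes, zero at the start; "torque": the same for the moment, N m; "width": opening from 0.0 (shut) to 1.0 (fully open).
Only numpy, scipy, OpenCV 4.12 (cv2) and the standard library are available. Lean on these libraries where they do the work, as an engineer would, in place of code of your own. Each camera call takes 0.05 s, during which the arm holds its last target. There are 200 camera calls.

## Working session

There is one attempt and no reset: what is moved stays moved. The work goes in short steps, Python scripts to look and compute and a tool call to move; the robot and the scene stay as the last step left them, time stands still between calls to the robot, and variables do not carry over. Pictures are saved under pics/ and viewed, about 8 in all and at most 12, crops included, and the job is handed in when it is done.

Besides the shell and the picture viewer there is one more tool, called after "Call:" in YAML: its name, and indented under it one key for each argument. jog_arm: Moves the arm, as the interface text tells. Its arguments: {"type":"object","properties":{"rows":{"type":"array","items":{"type":"array","items":{"type":"number"}}},"force":{"type":"number"}},"required":["rows"]}

```bash
ls; mkdir -p pics
cat > h.py <<'E'
import numpy as np, cv2
from scipy.spatial.transform import Rotation as R
from workcell import monitor, imaging, finish_job, bot
def T_tool(s=None):
    s=s or monitor.read_state(); T=np.eye(4); T[:3,:3]=R.from_rotvec(s["tcp_rot"]).as_matrix(); T[:3,3]=s["tool_pos"]; return T
def camT(name,Tt=None):
    p=imaging.camera_params(name)
    return p,(np.array(p["T"]) if "T" in p else Tt@np.array(p["T_tool_cam"]))
def ray(name,u,v,Tt=None):
    p,T=camT(name,Tt); d=np.array([(u-p["cx"])/p["fx"],(v-p["cy"])/p["fy"]]); x=d.copy()
    for _ in range(20): x=d/(1+p["k1"]*(x@x))
    r=T[:3,:3]@np.array([x[0],x[1],1]); return T[:3,3],r/np.linalg.norm(r)
def plane(o,d,z): return o+d*(z-o[2])/d[2]
def meet(rays):
    A=sum(np.eye(3)-np.outer(d,d) for o,d in rays); b=sum((np.eye(3)-np.outer(d,d))@o for o,d in rays)
    x=np.linalg.solve(A,b); return x,[round(1e3*np.linalg.norm(np.cross(x-o,d)),1) for o,d in rays]
def proj(name,P,Tt=None):
    p,T=camT(name,Tt); c=np.linalg.inv(T)@np.append(P,1); x=c[:2]/c[2]; x=x*(1+p["k1"]*(x@x))
    return np.array([p["fx"]*x[0]+p["cx"],p["fy"]*x[1]+p["cy"]])
E
python3 - <<'E'
from h import *
for n in("scene","top","wrist"):
    cv2.imwrite(f"pics/{n}0.png",imaging.read_camera(n)); p=imaging.camera_params(n); print(n,{k:np.round(v,3).tolist() for k,v in p.items()})
print(monitor.read_state(),bot.pinch_z)
E
```

```text
pics
scene {'fx': 584.403, 'fy': 584.403, 'cx': 322.578, 'cy': 236.522, 'k1': -0.11, 'T': [[-0.506, -0.468, 0.725, -0.265], [-0.862, 0.292, -0.414, 0.576], [-0.018, -0.834, -0.551, 0.747], [0.0, 0.0, 0.0, 1.0]]}
top {'fx': 543.741, 'fy': 543.741, 'cx': 323.722, 'cy': 246.267, 'k1': -0.159, 'T': [[-0.018, -0.983, 0.18, 0.338], [-1.0, 0.016, -0.016, 0.104], [0.013, -0.18, -0.984, 1.206], [0.0, 0.0, 0.0, 1.0]]}
wrist {'fx': 413.768, 'fy': 413.768, 'cx': 317.344, 'cy': 238.946, 'k1': 0.03, 'T_tool_cam': [[-0.0, -0.292, 0.957, -0.141], [1.0, -0.0, 0.0, 0.0], [-0.0, 0.957, 0.292, -0.074], [0.0, 0.0, 0.0, 1.0]]}
{'time': 0.15, 'q': array([-1.32588799e+00,  2.64605956e-01,  1.60510235e+00, -1.88909108e-06,
        1.27369637e+00, -3.69028141e-02]), 'joint_vel': array([ 0.00135068, -0.00230701, -0.00332566,  0.00063126, -0.00164011,
        0.00082277]), 'joint_torque': array([-5.30356629e-04, -5.15906489e+01, -3.67960417e+01, -1.40594707e-04,
        8.06799217e-03,  1.57983527e-05]), 'tool_pos': array([ 0.18756818, -0.6478054 ,  0.23020789]), 'tcp_rot': array([ 2.07095107,  0.29566884, -2.07134834]), 'wrist_force': array([ 0.35525826, -0.56274453,  0.27097238]), 'torque': array([-0.04579802, -0.05977583, -0.02196197]), 'width': 1.001253844516546} 0.0187
```

View pics/scene0.png

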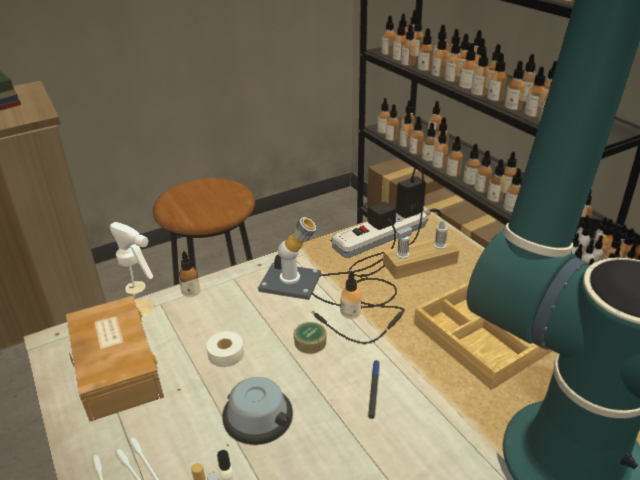

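View pics/top0.png

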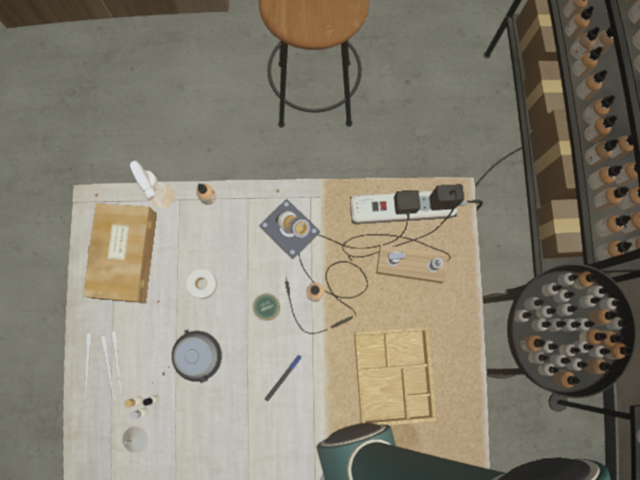

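Scene: coupler at about (300,235), nozzles at (403,245) and (441,233). Top view: coupler mouth (301,228), nozzles (397,258) and (437,265). I'll zoom both in one montage.

Run:
```python
from h import *
s=cv2.imread("pics/scene0.png");t=cv2.imread("pics/top0.png")
def c(im,u,v,w=80,h=60): return cv2.resize(im[v:v+h,u:u+w],(400,300),interpolation=cv2.INTER_CUBIC)
m=np.vstack([np.hstack([c(s,265,205),c(s,380,205)]),np.hstack([c(t,255,190),c(t,370,230)])])
cv2.imwrite("pics/m1.png",m)
```

```text
(no output)
```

View pics/m1.png

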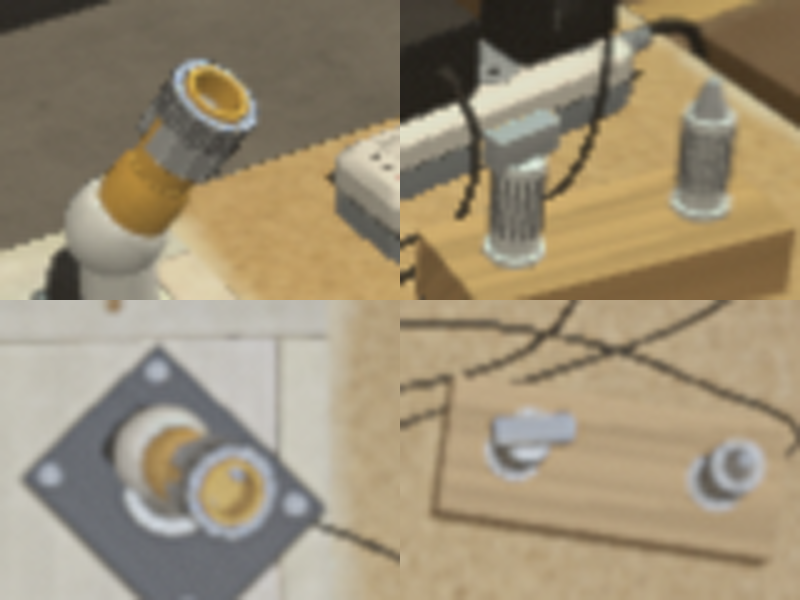

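Run:
```python
from h import *
def two(s,t): return meet([ray("scene",*s),ray("top",*t)])
S=lambda u,v,ou,ov:(ou+u/5-.4,ov+v/5-.4)
m=two(S(220,95,265,205),S(231,190,255,190)); print("mouth",m)
b=two(S(117,218,265,205),S(160,152,255,190)); print("ball",b)
d=m[0]-b[0]; print("lean",np.degrees(np.arctan2(np.hypot(*d[:2]),d[2])),"yaw",np.degrees(np.arctan2(d[1],d[0])),"toward robot",np.degrees(np.arctan2(-m[0][1],-m[0][0])))
print("tip",two(S(312,80,380,205),S(340,165,370,230)))
print("flange",two(S(302,203,380,205),S(312,188,370,230)))
print("fan flange",two(S(114,247,380,205),S(112,162,370,230)))
for n,p,z in(("A",S(158,47,255,190),.0),("B",S(22,178,255,190),0),("C",S(323,210,255,190),0)): print(n,plane(*ray("top",*p),z))
for n,p,z in(("botA",(315,292),.05),("botB",(206,193),.05),("tin",(266,306),.026),("lab",(201,284),.026)): print(n,plane(*ray("top",*p),z))
```

```text
mouth (array([0.56938782, 0.13091696, 0.15265988]), [np.float64(0.7), np.float64(0.7)])
ball (array([0.60038188, 0.16253991, 0.0888908 ]), [np.float64(0.5), np.float64(0.5)])
lean 34.774840076190486 yaw -134.4245649323196 toward robot -167.05127232635644
tip (array([ 0.50265276, -0.14944844,  0.10216177]), [np.float64(0.2), np.float64(0.2)])
flange (array([ 0.50188992, -0.15075019,  0.04009004]), [np.float64(0.2), np.float64(0.2)])
fan flange (array([ 0.5154053 , -0.06183661,  0.04202468]), [np.float64(1.4), np.float64(1.4)])
A [0.67102693 0.16838438 0.        ]
B [0.61043357 0.23058646 0.        ]
C [0.59335795 0.09392042 0.        ]
botA [0.4514412  0.10548103 0.05      ]
botB [0.67438533 0.34379794 0.05      ]
tin [0.4249372  0.21227789 0.026     ]
lab [0.47479935 0.35532668 0.026     ]
```

```bash
cat >> h.py <<'E'
psi=np.radians(-135.5)
def frame(x,z):  # tool axes from x and approx z
    x=np.array(x,float);x/=np.linalg.norm(x);z=np.array(z,float);z=z-x*(x@z);z/=np.linalg.norm(z)
    return np.c_[x,np.cross(z,x),z]
def go(pos,M):
    T=T_tool(); d=T[:3,:3].T@(np.array(pos)-T[:3,3]); r=R.from_matrix(T[:3,:3].T@M).as_rotvec()
    print("move",np.round(d,4).tolist(),np.round(r,4).tolist(),"rows>=",round(max(np.linalg.norm(d)/.05,np.degrees(np.linalg.norm(r))/8.59),1))
def coup(psi=psi,l=np.radians(32)):
    h=np.array([np.cos(psi),np.sin(psi),0]);u=np.array([0,0,1.])
    z=np.sin(l)*h+np.cos(l)*u; x=-np.cos(l)*h+np.sin(l)*u; return np.c_[x,np.cross(z,x),z]
E
python3 - <<'E'
from h import *
print(T_tool().round(3)); h=[np.cos(psi),np.sin(psi),0]
go([.56,.123,.25],frame([0,0,-1],h)); go([.56,.123,.25],frame([0,0,-1],-np.array(h)))
E
```

```text
[[-0.     0.278 -0.961  0.188]
 [ 0.002 -0.961 -0.278 -0.648]
 [-1.    -0.002 -0.     0.23 ]
 [ 0.     0.     0.     1.   ]]
move [-0.0186, -0.6369, -0.5721] [-0.4949, -0.0005, 0.0018] rows>= 17.1
move [-0.0186, -0.6369, -0.5721] [2.6467, 0.0024, 0.0007] rows>= 17.7
```

Call:
jog_arm:
  rows:
    - [-0.03,-0.16,-0.143,-0.12,0,0,100]
    - [-0.03,-0.32,-0.286,-0.25,0,0,100]
    - [-0.02,-0.637,-0.572,-0.495,0,0,100]
    - [-0.02,-0.637,-0.572,-0.495,0,0,100]
    - [-0.02,-0.637,-0.572,-0.495,0,0,100]
    - [-0.02,-0.637,-0.572,-0.495,0,0,100]
    - [-0.02,-0.637,-0.572,-0.495,0,0,100]
    - [-0.02,-0.637,-0.572,-0.495,0,0,100]
    - [-0.02,-0.637,-0.572,-0.495,0,0,100]
    - [-0.02,-0.637,-0.572,-0.495,0,0,100]
    - [-0.02,-0.637,-0.572,-0.495,0,0,100]
    - [-0.02,-0.637,-0.572,-0.495,0,0,100]
    - [-0.02,-0.637,-0.572,-0.495,0,0,100]
    - [-0.02,-0.637,-0.572,-0.495,0,0,100]
    - [-0.02,-0.637,-0.572,-0.495,0,0,100]
    - [-0.02,-0.637,-0.572,-0.495,0,0,100]
    - [-0.02,-0.637,-0.572,-0.495,0,0,100]
    - [-0.02,-0.637,-0.572,-0.495,0,0,100]
    - [-0.02,-0.637,-0.572,-0.495,0,0,100]
    - [-0.02,-0.637,-0.572,-0.495,0,0,100]

```text
time: 2.15
tool_pos: [0.5592, 0.1223, 0.2509]
tcp_rot: [1.765, 0.724, -1.767]
wrist_force: [-0.5, -0.1, 0.5]
width: 1.002
```

Run:
```python
from h import *
s=monitor.read_state(); T=T_tool(s); np.save("T1.npy",T); im=imaging.read_camera("wrist"); cv2.imwrite("pics/w1.png",im); print(s["q"].round(3))
p=proj("wrist",[.575,.137,.14],T); print(p)
u,v=np.clip(p.astype(int)-[80,60],0,[480,360]); print(u,v); cv2.imwrite("pics/w1c.png",np.hstack([cv2.resize(im,(400,300)),cv2.resize(im[v:v+120,u:u+160],(400,300))])) 
cv2.imwrite("pics/w1c.png",cv2.resize(im[v:v+120,u:u+160],(800,600),interpolation=cv2.INTER_CUBIC))
```

```text
[1.710e-01 6.000e-02 1.803e+00 1.000e-03 1.280e+00 9.650e-01]
[318.10520414 201.44246609]
238 141
```

View pics/w1c.png

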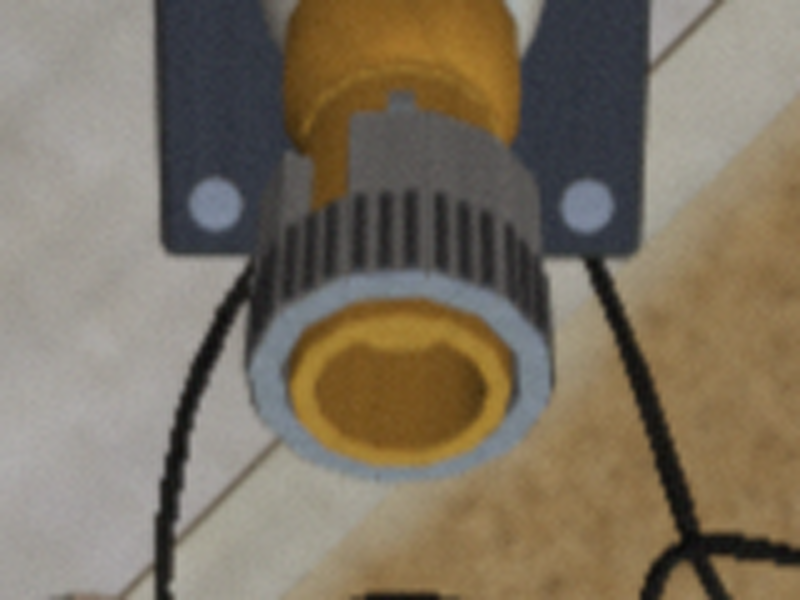

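The zoomed view shows the mouth centre at crop (400,382), the pin at (402,100), and the notch left of the pin, from about 285 to 348 at the rear edge. With the sleeve's half width at 139 px, the turn needed is about 0.65 rad clockwise.

Run:
```python
from h import *
T=np.load("T1.npy"); im=cv2.imread("pics/w1.png")
W=lambda u,v:ray("wrist",238+u/5-.4,141+v/5-.4,T)
print(meet([W(400,382),ray("scene",308.6,223.6),ray("top",300.8,227.6)])); print(meet([W(400,382),ray("top",300.8,227.6)])); print(meet([W(400,382),ray("scene",308.6,223.6)]))
print("at .153",plane(*W(400,382),.153))
# foot bolts on foot top z~.012: yaw
a,b=plane(*W(215,204),.012),plane(*W(587,206),.012); print(a,b,"yaw",np.degrees(np.arctan2(*(b-a)[1::-1]))-90,"dist",np.linalg.norm(a-b),(a+b)/2)
# pin, ball
C=coup(); print("z",C[:,2])
m=plane(*W(400,382),.153)
for k in(-.037,-.1): print(k,(proj("wrist",m+C@[0,0,k],T)-[238,141])*5)
P=m+C@[0,0,-.01]
for roll in np.radians([0]):
  M=frame(-C[:,2],-C[:,0]); go(m+C[:,2]*.06,M)
```

```text
(array([0.56961424, 0.13138039, 0.15231346]), [np.float64(1.0), np.float64(1.2), np.float64(0.3)])
(array([0.56989265, 0.13187829, 0.15134548]), [np.float64(0.4), np.float64(0.4)])
(array([0.5694666 , 0.13132364, 0.15225856]), [np.float64(1.1), np.float64(1.1)])
at .153 [0.57001631 0.13252062 0.153     ]
[0.54505804 0.15597576 0.012     ] [0.5928633  0.10684835 0.012     ] yaw -135.78146226839118 dist 0.06854812118738991 [0.56896067 0.13141205 0.012     ]
z [-0.37796515 -0.37142532  0.8480481 ]
-0.037 [398.29159316 176.06297713]
-0.1 [398.68599094 -99.05977579]
move [0.0472, 0.0001, 0.0166] [-0.0012, 0.5589, 0.0015] rows>= 3.7
```

Call:
jog_arm:
  rows:
    - [0.02,0,0.008,0,0.2795,0,100]
    - [0.048,0,0.0166,0,0.559,0,100]
    - [0.048,0,0.0166,0,0.559,0,100]
    - [0.048,0,0.0166,0,0.559,0,100]
    - [0.048,0,0.0166,0,0.559,0,100]
    - [0.048,0,0.0166,0,0.559,0,100]
    - [0.048,0,0.0166,0,0.559,0,100]

```text
time: 2.9
tool_pos: [0.5486, 0.1097, 0.2047]
tcp_rot: [2.284, 0.932, -1.265]
wrist_force: [0.3, 0.2, 0.1]
width: 1.003
```

```bash
cat >> h.py <<'E'
psi=np.radians(-135.65); m=np.array([.5698,.1319,.1525])
def incoup(p=None):
    C=coup(psi); T=T_tool(); return C.T@(T[:3,3]-m), R.from_matrix(C.T@T[:3,:3])
E
python3 - <<'E'
from h import *
C=coup(psi); M=frame(-C[:,2],-C[:,0]); print(incoup()[0].round(4)); go(m-C[:,2]*.030,M); print(monitor.read_state()["q"].round(3))
E
```

```text
[ 0.0016 -0.001   0.0605]
move [0.0905, -0.001, 0.0016] [0.0013, -0.0003, 0.0003] rows>= 1.8
[-0.106 -0.173  2.212  0.595  0.818  0.338]
```

Call:
jog_arm:
  rows:
    - [0.03,-0.001,0.0016,0,0,0,100]
    - [0.06,-0.001,0.0016,0,0,0,100]
    - [0.0905,-0.001,0.0016,0,0,0,100]
    - [0.0905,-0.001,0.0016,0,0,0,100]
    - [0.0905,-0.001,0.0016,0,0,0,100]
    - [0.0905,-0.001,0.0016,0,0,0,35]
    - [0.0905,-0.001,0.0016,0,0,0,35]
    - [0.0905,-0.001,0.0016,0,0,0,35]
    - [0.0905,-0.001,0.0016,0,0,0,35]
    - [0.0905,-0.001,0.0016,0,0,0,35]
    - [0.0905,-0.001,0.0016,0,0,0,35]
    - [0.0905,-0.001,0.0016,0,0,0,35]
  force: 35

```text
time: 4.1
tool_pos: [0.5811, 0.1438, 0.128]
tcp_rot: [2.285, 0.934, -1.265]
wrist_force: [-2.9, 4.8, 4.4]
width: 0.417
```

Run:
```python
from h import *
print(incoup()[0].round(4)); s=monitor.read_state();print(s["wrist_force"],s["torque"],s["width"])
im=imaging.read_camera("wrist"); cv2.imwrite("pics/w2.png",im); cv2.imwrite("pics/w2c.png",cv2.resize(im[180:420,160:480],(800,600),interpolation=cv2.INTER_CUBIC))
```

```text
[ 0.0009  0.0007 -0.0294]
[-2.87401604  4.80135135  4.36556551] [0.75472278 0.34894771 0.4096159 ] 0.4168094532141603
```

View pics/w2c.png

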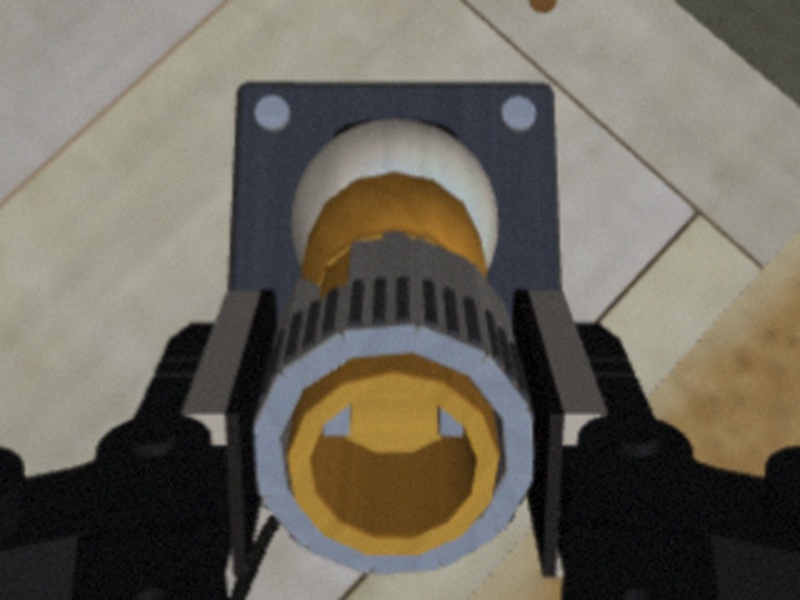

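Gripped squarely: the sleeve sits between the pads (crop 255–530) and the notch is still left of the pin, at about crop 335,275. Now the turn.

Call:
jog_arm:
  rows:
    - [0,0,0,0.13,0,0,35]
    - [0,0,0,0.26,0,0,35]
    - [0,0,0,0.39,0,0,35]
    - [0,0,0,0.52,0,0,35]
    - [0,0,0,0.66,0,0,35]
    - [0,0,0,0.66,0,0,35]
    - [0,0,0,0.66,0,0,35]
    - [0,0,0,0.66,0,0,35]
  force: 45

```text
time: 4.95
tool_pos: [0.5815, 0.143, 0.128]
tcp_rot: [-2.459, -0.5, 1.58]
wrist_force: [-0.1, -5.7, 0.5]
width: 0.411
```

Run:
```python
from h import *
p,r=incoup(); C=coup(psi); T=T_tool(); print(p.round(4), np.arctan2(*(C.T@T[:3,2])[1::-1]), (C.T@T[:3,:3]).round(3).tolist()); s=monitor.read_state();print(s["wrist_force"],s["torque"],s["width"],s["q"].round(3))
im=imaging.read_camera("wrist"); cv2.imwrite("pics/w3.png",im); cv2.imwrite("pics/w3c.png",cv2.resize(im[180:420,160:480],(800,600),interpolation=cv2.INTER_CUBIC))
```

```text
[ 0.0007 -0.0003 -0.0293] 2.4853195648955824 [[0.001, -0.61, -0.792], [-0.0, -0.792, 0.61], [-1.0, -0.001, -0.001]]
[-0.0993258  -5.73963667  0.5156664 ] [-0.58337761  0.2436891  -0.19226901] 0.4111774570889057 [-0.024 -0.006  2.221  0.696  0.634  0.919]
```

View pics/w3c.png

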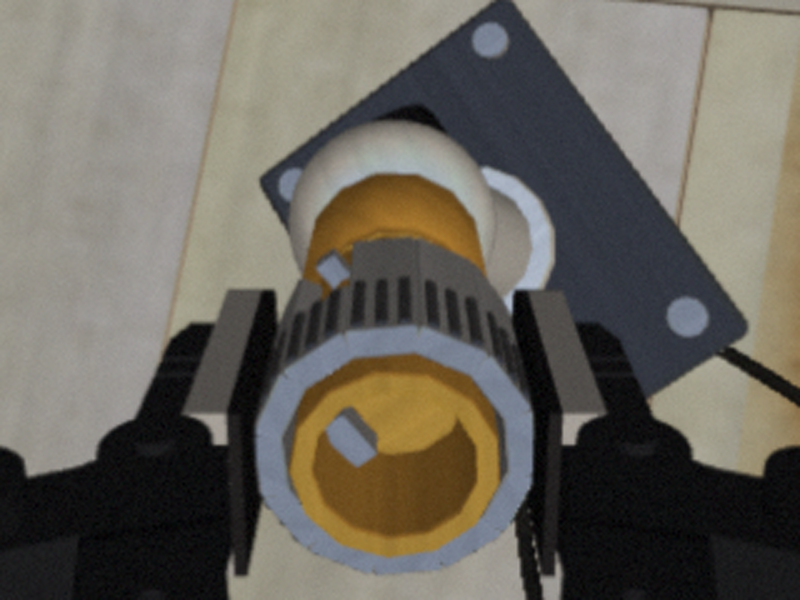

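The pin (crop 333,268) now sits in the middle of the notch, so I'll draw the sleeve back.

Call:
jog_arm:
  rows:
    - [0.002,0,0,0,0,0,35]
    - [0.005,0,0,0,0,0,35]
    - [0.008,0,0,0,0,0,35]
    - [0.008,0,0,0,0,0,35]
    - [0.008,0,0,0,0,0,35]

```text
time: 5.5
tool_pos: [0.5846, 0.146, 0.121]
tcp_rot: [-2.459, -0.5, 1.58]
wrist_force: [0.2, -3.2, 0.2]
width: 0.414
```

Run:
```python
from h import *
print(incoup()[0].round(4)); s=monitor.read_state();print((coup(psi).T@s["wrist_force"]).round(1),s["width"])
```

```text
[ 0.0007 -0.0003 -0.0375]
[-1.7 -2.4  1.3] 0.41412407838335896
```

Call:
jog_arm:
  rows:
    - [0.002,0,0,0,0,0,35]
    - [0.004,0,0,0,0,0,35]
    - [0.006,0,0,0,0,0,35]
    - [0.006,0,0,0,0,0,35]
    - [0.006,0,0,0,0,0,35]

```text
time: 6.0
tool_pos: [0.5863, 0.1475, 0.1178]
tcp_rot: [-2.46, -0.502, 1.581]
wrist_force: [-22.2, -15.9, 22.5]
width: 0.415
```

Run:
```python
from h import *
print(incoup()[0].round(4)); s=monitor.read_state();print((coup(psi).T@s["wrist_force"]).round(1),s["width"])
```

```text
[ 0.0008 -0.0003 -0.0415]
[-11.    4.1  33.4] 0.4153172576322389
```

Call:
jog_arm:
  rows:
    - [0,0,0,0,0,0,70]
    - [0,0,0,0,0,0,70]
    - [0,0,0,0,0,0,70]
    - [0,0,0,0,0,0,80]
    - [-0.03,0,0,0,0,0,80]
    - [-0.06,0,0,0,0,0,80]
    - [-0.1,0,0,0,0,0,100]
    - [-0.1,0,0,0,0,0,100]
    - [-0.1,0,0,0,0,0,100]

```text
time: 6.9
tool_pos: [0.5489, 0.1102, 0.2036]
tcp_rot: [-2.462, -0.502, 1.578]
wrist_force: [0.3, -0.3, -0.9]
width: 1.0
```

Run:
```python
from h import *
s=monitor.read_state(); T=T_tool(s); print(incoup()[0].round(4),s["wrist_force"]); np.save("T4.npy",T)
im=imaging.read_camera("wrist"); cv2.imwrite("pics/w4.png",im); p=proj("wrist",m,T); print(p)
u,v=np.clip(p.astype(int)-[80,60],0,[480,360]); print(u,v)
cv2.imwrite("pics/w4c.png",cv2.resize(im[v:v+120,u:u+160],(800,600),interpolation=cv2.INTER_CUBIC))
# next: above nozzle, tool down; keep roll so j6 reasonable
n=np.array([.5023,-.150,.20])
for a in range(-180,180,45):
    print(a,end=" "); go(n,frame([0,0,-1],[np.cos(np.radians(a)),np.sin(np.radians(a)),0]))
```

```text
[ 0.0016 -0.0009  0.0593] [ 0.3258919  -0.30520006 -0.87248864]
[316.53391356 266.10786071]
236 206
-180 move [-0.1124, 0.2339, 0.0515] [0.1168, -0.423, 0.367] rows>= 5.3
-135 move [-0.1124, 0.2339, 0.0515] [-0.6478, -0.5407, 0.1804] rows>= 5.8
-90 move [-0.1124, 0.2339, 0.0515] [-1.41, -0.6093, -0.0431] rows>= 10.2
-45 move [-0.1124, 0.2339, 0.0515] [-2.166, -0.6192, -0.3094] rows>= 15.2
0 move [-0.1124, 0.2339, 0.0515] [-2.9082, -0.5488, -0.6324] rows>= 20.2
45 move [-0.1124, 0.2339, 0.0515] [2.3947, 0.2304, 0.6907] rows>= 16.7
90 move [-0.1124, 0.2339, 0.0515] [1.6417, -0.0445, 0.629] rows>= 11.7
135 move [-0.1124, 0.2339, 0.0515] [0.8809, -0.2587, 0.5178] rows>= 7.0
```

View pics/w4c.png

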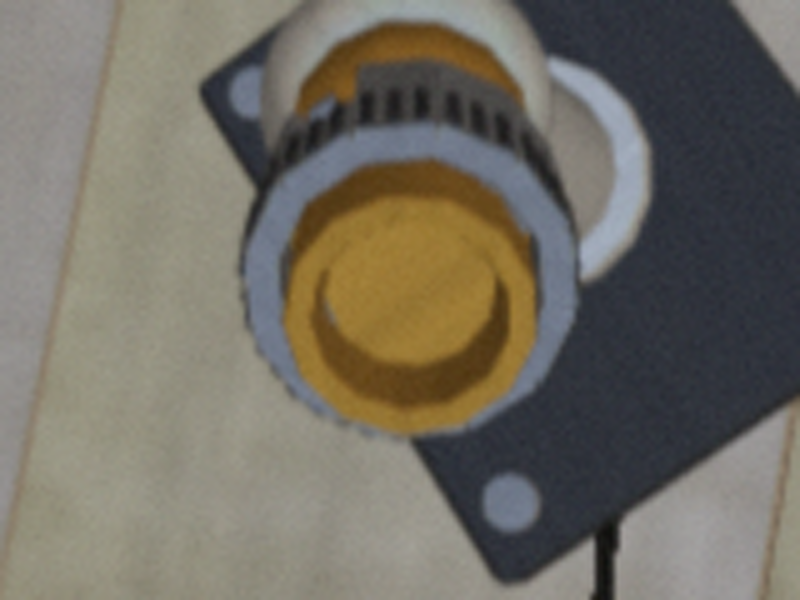

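The sleeve stays drawn back by itself; the mouth centre is at crop (412,315). Next I'll move above the pointed nozzle, at the right-hand end of the rack.

Call:
jog_arm:
  rows:
    - [-0.05,0.06,0.01,-0.11,-0.09,0.03,100]
    - [-0.112,0.234,0.0515,-0.648,-0.541,0.18,100]
    - [-0.112,0.234,0.0515,-0.648,-0.541,0.18,100]
    - [-0.112,0.234,0.0515,-0.648,-0.541,0.18,100]
    - [-0.112,0.234,0.0515,-0.648,-0.541,0.18,100]
    - [-0.112,0.234,0.0515,-0.648,-0.541,0.18,100]
    - [-0.112,0.234,0.0515,-0.648,-0.541,0.18,100]
    - [-0.112,0.234,0.0515,-0.648,-0.541,0.18,100]
    - [-0.112,0.234,0.0515,-0.648,-0.541,0.18,100]
    - [-0.112,0.234,0.0515,-0.648,-0.541,0.18,100]
    - [-0.112,0.234,0.0515,-0.648,-0.541,0.18,100]

```text
time: 8.05
tool_pos: [0.5023, -0.1494, 0.1997]
tcp_rot: [1.76, 0.73, -1.76]
wrist_force: [-0.2, 0.0, 0.6]
width: 1.003
```

Run:
```python
from h import *
s=monitor.read_state(); T=T_tool(s); print(T.round(3),s["q"].round(3)); np.save("T5.npy",T)
im=imaging.read_camera("wrist"); cv2.imwrite("pics/w5.png",im); p=proj("wrist",[.5023,-.15,.09],T); print(p)
u,v=np.clip(p.astype(int)-[80,60],0,[480,360]); print(u,v)
cv2.imwrite("pics/w5c.png",cv2.resize(im[v:v+120,u:u+160],(800,600),interpolation=cv2.INTER_CUBIC))
T1=np.load("T1.npy");T4=np.load("T4.npy")
r1=ray("wrist",238+80-.4,141+382/5-.4,T1); r4=ray("wrist",236+412/5-.4,206+315/5-.4,T4)
print(meet([r1,r4]),plane(*r1,.153),plane(*r4,.153)); print(coup(psi).T@(meet([r1,r4])[0]-m), coup(psi).T@(plane(*r4,.153)-m))
```

```text
[[-0.     0.707 -0.707  0.502]
 [ 0.001 -0.707 -0.707 -0.149]
 [-1.    -0.001 -0.     0.2  ]
 [ 0.     0.     0.     1.   ]] [-3.370e-01  1.000e-03  1.960e+00  1.000e-03  1.181e+00  4.480e-01]
[317.58782193 236.14502433]
237 176
(array([0.56924388, 0.13208843, 0.15000769]), [np.float64(0.2), np.float64(0.2)]) [0.57001178 0.13252005 0.153     ] [0.56891457 0.13113592 0.153     ]
[-0.00154626  0.00052349 -0.00197267] [-7.24949148e-04  7.25718056e-05  1.04258771e-03]
```

View pics/w5c.png

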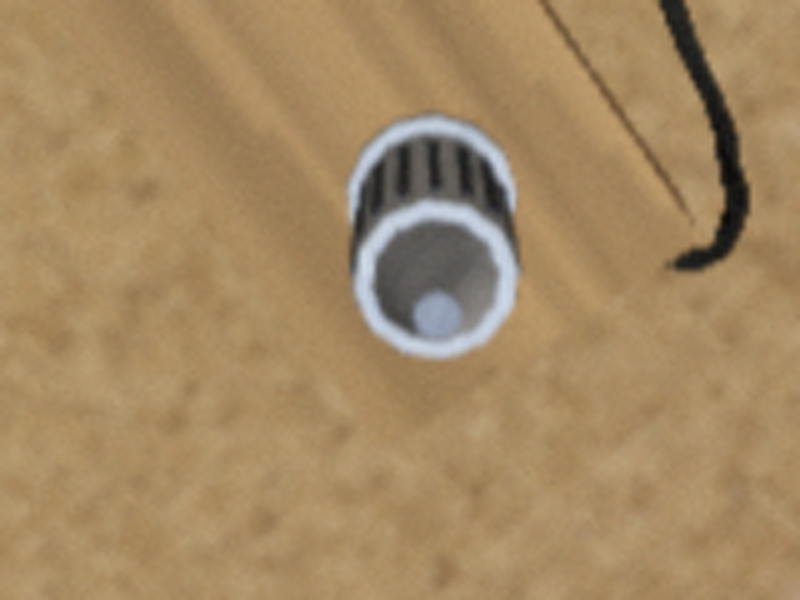

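The pointed nozzle shows its tip at crop (436,315), handle-top centre (437,280) and flange centre about (432,197).

Run:
```python
from h import *
T=np.load("T5.npy"); W=lambda u,v:ray("wrist",237+u/5-.4,176+v/5-.4,T)
print("tip",plane(*W(436,315),.098),"top",plane(*W(437,280),.082),"flange",plane(*W(432,197),.038))
print("2view tip",meet([W(436,315),ray("scene",442,220.6),ray("top",437.6,262.6)]),"flange",meet([W(432,197),ray("scene",440,245.4)]))
g=np.array([.5023,-.1498,.066])
go(g+[0,0,-.0187],frame([0,0,-1],[-.7071,-.7071,0]))
```

```text
tip [ 0.50556663 -0.15212529  0.098     ] top [ 0.50575699 -0.15245088  0.082     ] flange [ 0.50599867 -0.15208062  0.038     ]
2view tip (array([ 0.50457238, -0.15108074,  0.0998356 ]), [np.float64(1.5), np.float64(0.7), np.float64(1.9)]) flange (array([ 0.50535724, -0.1529372 ,  0.03662692]), [np.float64(0.7), np.float64(0.7)])
move [0.1525, 0.0001, 0.0003] [0.0003, -0.0004, 0.0002] rows>= 3.0
```

Call:
jog_arm:
  rows:
    - [0.04,0.0038,-0.0004,0,0,0,100]
    - [0.08,0.0038,-0.0004,0,0,0,100]
    - [0.12,0.0038,-0.0004,0,0,0,100]
    - [0.152,0.0038,-0.0004,0,0,0,100]
    - [0.152,0.0038,-0.0004,0,0,0,100]
    - [0.152,0.0038,-0.0004,0,0,0,60]
    - [0.152,0.0038,-0.0004,0,0,0,40]
    - [0.152,0.0038,-0.0004,0,0,0,15]
    - [0.152,0.0038,-0.0004,0,0,0,15]
    - [0.152,0.0038,-0.0004,0,0,0,15]
    - [0.152,0.0038,-0.0004,0,0,0,15]
    - [0.152,0.0038,-0.0004,0,0,0,15]
    - [0.152,0.0038,-0.0004,0,0,0,15]
  force: 60

```text
time: 9.4
tool_pos: [0.5066, -0.1523, 0.0496]
tcp_rot: [1.762, 0.728, -1.757]
wrist_force: [-1.0, -0.0, 5.6]
width: 0.241
```

Call:
jog_arm:
  rows:
    - [-0.02,0,0,0,0,0,15]
    - [-0.05,0,0,0,0,0,15]
    - [-0.09,0,0,0,0,0,15]
    - [-0.13,0,0,0,0,0,15]
    - [-0.17,0,0,0,0,0,15]
    - [-0.17,0,0,0,0,0,15]
    - [-0.17,0,0,0,0,0,15]

```text
time: 10.1
tool_pos: [0.5069, -0.1525, 0.2213]
tcp_rot: [1.763, 0.725, -1.754]
wrist_force: [-0.4, -0.2, -1.6]
width: 0.241
```

```bash
cat >> h.py <<'E'
m=m+coup(psi)@[-.0007,.0006,0]
E
python3 - <<'E'
from h import *
C=coup(psi); M=frame(-C[:,2],-C[:,0]); s=monitor.read_state(); print(s["wrist_force"],s["width"],s["tool_pos"])
go(m+C[:,2]*.1,M)
im=imaging.read_camera("wrist"); cv2.imwrite("pics/w6.png",im); cv2.imwrite("pics/w6c.png",cv2.resize(im[180:420,160:480],(800,600),interpolation=cv2.INTER_CUBIC))
E
```

```text
[-0.42760326 -0.20813942 -1.55618198] 0.2409289077453486 [ 0.5069124  -0.15251282  0.22132821]
move [-0.0159, -0.1577, -0.1921] [0.0129, 0.5554, -0.0019] rows>= 5.0
```

View pics/w6c.png

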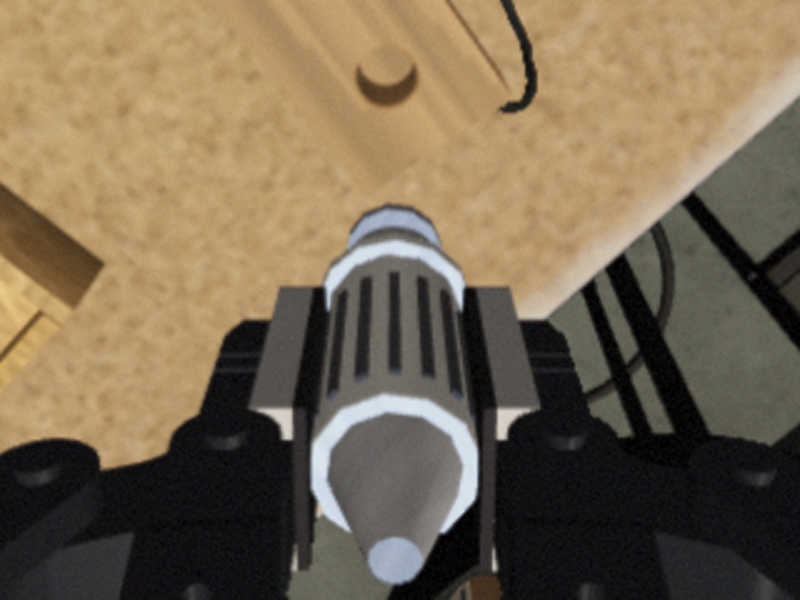

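Nozzle held between the pads; nose tip at crop (395,560), handle top (395,466), flange centre about (394,290). I'll check its tilt in the tool frame.

Run:
```python
from h import *
I=np.eye(4)
for n,u,v,x in(("nose",395,560,-.0484),("top",395,466,-.0324),("flange",394.5,290,.0116),("plug end",394,222,.0436)):
    o,d=ray("wrist",160+u*.4-.3,180+v*.4-.3,I); P=o+d*(x-o[0])/d[0]; print(n,P.round(4))
im=imaging.read_camera("wrist")
```

```text
nose [-0.0484  0.0004 -0.0001]
top [-0.0324  0.0004 -0.0007]
flange [ 0.0116  0.0003 -0.0037]
plug end [ 0.0436  0.0003 -0.0031]
```

Run:
```python
from h import *
I=np.eye(4)
for n,u,v,x,r in(("flange far rim, upper face",395,239,.0116,.013),("flange far rim, lower",395,239,.0156,.013),("plug far at tip r6",395,205,.0436,.006),("plug far at shoulder r9",395,205,.036,.009),("handle top far",395,394,-.0324,.011),("flange left",325,285,.0116,0),("flange right",464,285,.0116,0)):
    o,d=ray("wrist",160+u*.4-.3,180+v*.4-.3,I); P=o+d*(x-o[0])/d[0]; print(n,P.round(4),"centre z",round(P[2]+r,4))
```

```text
flange far rim, upper face [ 0.0116  0.0004 -0.0125] centre z 0.0005
flange far rim, lower [ 0.0156  0.0004 -0.0109] centre z 0.0021
plug far at tip r6 [ 0.0436  0.0005 -0.0065] centre z -0.0005
plug far at shoulder r9 [ 0.036   0.0004 -0.0093] centre z -0.0003
handle top far [-0.0324  0.0004 -0.0105] centre z 0.0005
flange left [ 0.0116 -0.0109 -0.0045] centre z -0.0045
flange right [ 0.0116  0.0115 -0.0045] centre z -0.0045
```

Nozzle is straight and centred within 0.5 mm. Moving to the standoff above the coupler.

Call:
jog_arm:
  rows:
    - [-0.02,-0.03,-0.04,0,0.1,0,15]
    - [-0.016,-0.158,-0.192,0.013,0.5554,-0.002,15]
    - [-0.016,-0.158,-0.192,0.013,0.5554,-0.002,15]
    - [-0.016,-0.158,-0.192,0.013,0.5554,-0.002,15]
    - [-0.016,-0.158,-0.192,0.013,0.5554,-0.002,15]
    - [-0.016,-0.158,-0.192,0.013,0.5554,-0.002,15]
    - [-0.016,-0.158,-0.192,0.013,0.5554,-0.002,15]
    - [-0.016,-0.158,-0.192,0.013,0.5554,-0.002,15]
    - [-0.016,-0.158,-0.192,0.013,0.5554,-0.002,15]
    - [-0.016,-0.158,-0.192,0.013,0.5554,-0.002,15]

```text
time: 11.2
tool_pos: [0.5295, 0.0944, 0.2343]
tcp_rot: [2.285, 0.933, -1.274]
wrist_force: [0.7, 0.3, -0.5]
width: 0.241
```

Run:
```python
from h import *
C=coup(psi); M=frame(-C[:,2],-C[:,0]); s=monitor.read_state(); print(incoup()[0].round(4),s["wrist_force"],s["q"].round(2)); print((M.T@T_tool()[:3,:3]).round(4).tolist())
go(m+C[:,2]*.05-M[:,1]*.0004,M)
```

```text
[-0.0026  0.0008  0.0985] [ 0.66926249  0.31512261 -0.53672566] [-0.15 -0.24  2.21  0.57  0.9   0.36]
[[1.0, 0.0035, -0.0029], [-0.0036, 1.0, -0.0045], [0.0029, 0.0045, 1.0]]
move [0.0485, 0.0005, -0.0028] [-0.0045, 0.0029, 0.0036] rows>= 1.0
```

Call:
jog_arm:
  rows:
    - [0.025,0.0005,-0.0028,-0.0045,0.003,0.0036,15]
    - [0.0485,0.0005,-0.0028,-0.0045,0.003,0.0036,15]
    - [0.0485,0.0005,-0.0028,-0.0045,0.003,0.0036,15]
    - [0.0485,0.0005,-0.0028,-0.0045,0.003,0.0036,15]

```text
time: 11.6
tool_pos: [0.5496, 0.1132, 0.1941]
tcp_rot: [2.285, 0.931, -1.269]
wrist_force: [-0.2, -0.2, -0.5]
width: 0.24
```

Run:
```python
from h import *
C=coup(psi); M=frame(-C[:,2],-C[:,0]); print(incoup()[0].round(4)); T=T_tool(); print((M.T@T[:3,:3]).round(4).tolist())
go(m+C[:,2]*.05-M[:,1]*.0004,M)
t=T@[.0436,.0004,0,1]; print("plug tip in coupler",(C.T@(t[:3]-m)).round(4))
im=imaging.read_camera("wrist"); cv2.imwrite("pics/w7.png",im); cv2.imwrite("pics/w7c.png",np.vstack([cv2.resize(im[180:330,220:420],(800,600),interpolation=cv2.INTER_CUBIC)]))
```

```text
[-0.0006  0.0001  0.0499]
[[1.0, 0.0006, -0.0009], [-0.0006, 1.0, -0.0011], [0.0009, 0.0011, 1.0]]
move [-0.0001, -0.0003, -0.0006] [-0.0011, 0.0009, 0.0006] rows>= 0.0
plug tip in coupler [-0.0006 -0.0002  0.0063]
```

View pics/w7c.png

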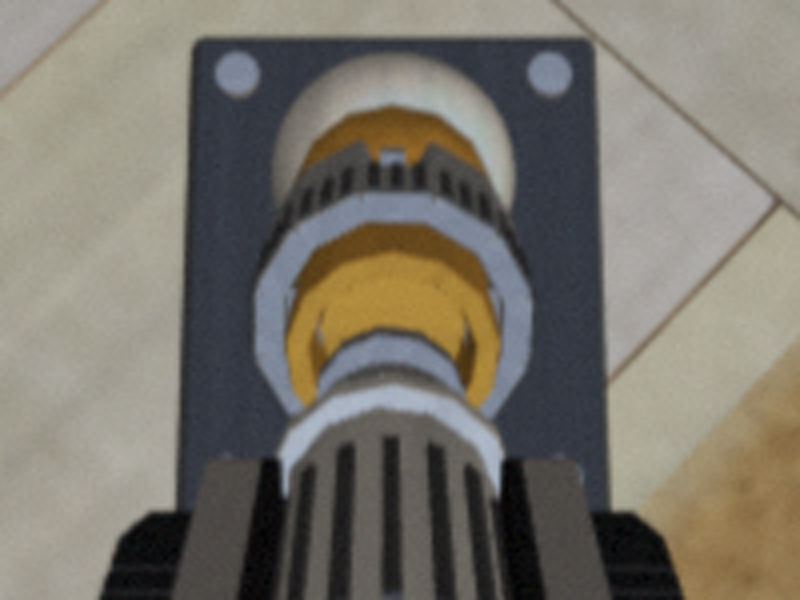

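Aligned: plug (crop 391) over the mouth centre (393), notch on the pin. Inserting partway.

Call:
jog_arm:
  rows:
    - [0.004,-0.0002,-0.0006,0,0,0,15]
    - [0.008,-0.0002,-0.0006,0,0,0,15]
    - [0.012,-0.0002,-0.0006,0,0,0,15]
    - [0.016,-0.0002,-0.0006,0,0,0,15]
    - [0.02,-0.0002,-0.0006,0,0,0,15]
    - [0.02,-0.0002,-0.0006,0,0,0,15]

```text
time: 12.25
tool_pos: [0.5576, 0.1212, 0.1778]
tcp_rot: [2.285, 0.931, -1.268]
wrist_force: [0.0, -0.5, -1.1]
width: 0.238
```

Run:
```python
from h import *
s=monitor.read_state(); print(incoup()[0].round(4),(coup(psi).T@s["wrist_force"]).round(1))
```

```text
[0.0004 0.0003 0.03  ] [-0.9 -0.3 -0.8]
```

Call:
jog_arm:
  rows:
    - [0.004,0,0,0,0,0,15]
    - [0.008,0,0,0,0,0,15]
    - [0.011,0,0,0,0,0,15]
    - [0.013,0,0,0,0,0,15]
    - [0.015,0,0,0,0,0,15]
    - [0.016,0,0,0,0,0,15]
    - [0.016,0,0,0,0,0,15]
    - [0.016,0,0,0,0,0,15]

```text
time: 13.05
tool_pos: [0.5632, 0.1263, 0.1666]
tcp_rot: [2.283, 0.932, -1.266]
wrist_force: [-21.7, -14.5, 23.9]
width: 0.238
```

Run:
```python
from h import *
s=monitor.read_state(); print(incoup()[0].round(4),(coup(psi).T@s["wrist_force"]).round(1))
im=imaging.read_camera("wrist"); cv2.imwrite("pics/w8.png",im); cv2.imwrite("pics/w8c.png",cv2.resize(im[180:330,220:420],(800,600),interpolation=cv2.INTER_CUBIC))
```

```text
[0.0009 0.     0.0165] [-9.1  4.8 33.9]
```

View pics/w8c.png

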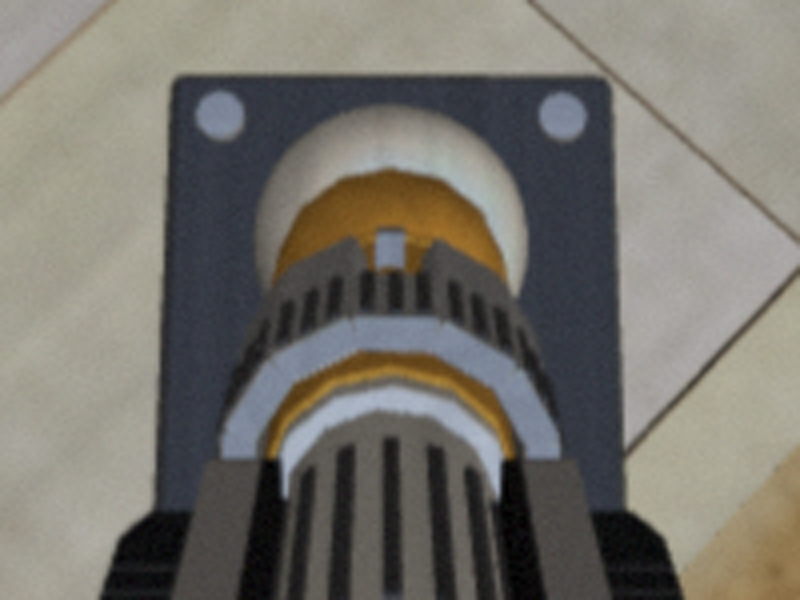

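Run:
```python
from h import *
s=monitor.read_state(); T=T_tool(s); C=coup(psi)
for z in(-.002,-.010): print(z,((proj("wrist",m+C@[.0185,0,z],T)-[220,180])*4).round(0),"rear",((proj("wrist",m+C@[.0185,.005,z-.03],T)-[220,180])*4).round(0))
print("mouth far rim",((proj("wrist",m+C@[.0135,0,0],T)-[220,180])*4).round(0))
print(s["time"],incoup()[0].round(4),(C.T@s["wrist_force"]).round(1))
```

```text
-0.002 [387. 303.] rear [346. 220.]
-0.01 [387. 278.] rear [347. 202.]
mouth far rim [387. 356.]
13.1 [0.0009 0.     0.0165] [-8.5  4.5 33.3]
```

Call:
jog_arm:
  rows:
    - [0,0,0,0,0,0,15]
    - [0,0,0,0,0,0,60]
    - [0,0,0,0,0,0,60]
    - [0,0,0,0,0,0,70]
    - [0,0,0,0,0,0,70]
    - [-0.03,0,0,0,0,0,80]
    - [-0.07,0,0,0,0,0,80]
    - [-0.11,0,0,0,0,0,80]
    - [-0.11,0,0,0,0,0,80]
    - [-0.11,0,0,0,0,0,80]

```text
time: 14.1
tool_pos: [0.5222, 0.0852, 0.2612]
tcp_rot: [2.284, 0.93, -1.262]
wrist_force: [-0.6, -0.5, -0.3]
width: 0.803
```

Run:
```python
from h import *
s=monitor.read_state(); T=T_tool(s); C=coup(psi); np.save("T9.npy",T)
im=imaging.read_camera("wrist"); sc=imaging.read_camera("scene"); tp=imaging.read_camera("top")
for z in(-.002,-.010): print(z,(proj("wrist",m+C@[.0185,0,z],T)).round(1),"rear",(proj("wrist",m+C@[.0185,.005,z-.03],T)).round(1))
p=proj("wrist",m,T).astype(int); u,v=np.clip(p-[60,50],0,[520,380]);print(u,v)
a=cv2.resize(im[v:v+90,u:u+120],(800,600),interpolation=cv2.INTER_CUBIC)[:,:]
r=lambda i,w,h:cv2.resize(i,(w,h),interpolation=cv2.INTER_CUBIC)
out=np.vstack([np.hstack([r(im[v:v+90,u:u+120],400,300),r(sc[190:265,260:360],400,300)]),np.hstack([r(sc[200:350,160:360+100],600,300)[:, :400],r(tp[180:330,180:380],400,300)])])
cv2.imwrite("pics/f.png",out); cv2.imwrite("pics/scene9.png",sc); cv2.imwrite("pics/top9.png",tp); print(s["wrist_force"],incoup()[0].round(4))
s0=cv2.imread("pics/scene0.png");d=cv2.absdiff(sc,s0).max(2)>40; n,l,st,_=cv2.connectedComponentsWithStats(d.astype(np.uint8)); print([x.tolist() for x in st[1:] if x[4]>15])
```

```text
-0.002 [315.4 202.2] rear [308.7 193.8]
-0.01 [315.5 199.8] rear [308.9 191.8]
255 179
[-0.63009287 -0.49836114 -0.28585824] [-0.0003  0.0008  0.1251]
[[422, 0, 15, 13, 112], [416, 0, 25, 20, 90], [401, 0, 168, 78, 5519], [525, 0, 5, 8, 28], [551, 0, 23, 5, 72], [513, 25, 121, 207, 9032], [596, 32, 44, 112, 1503], [474, 45, 7, 13, 41], [585, 65, 9, 17, 91], [395, 68, 24, 16, 108], [384, 73, 50, 44, 876], [382, 91, 17, 20, 116], [365, 92, 44, 46, 986], [628, 98, 12, 28, 185], [411, 115, 4, 6, 17], [367, 137, 8, 12, 52], [343, 142, 15, 34, 236], [373, 144, 6, 6, 23], [581, 147, 56, 74, 2156], [365, 151, 9, 12, 53], [594, 154, 7, 6, 19], [335, 175, 19, 12, 53], [625, 175, 15, 59, 465], [533, 177, 4, 7, 21], [317, 202, 11, 9, 48], [304, 217, 11, 11, 69], [464, 219, 131, 212, 12885], [434, 221, 13, 28, 258], [553, 227, 87, 91, 1973], [636, 245, 4, 10, 30], [608, 329, 6, 7, 20], [599, 336, 12, 18, 125]]
```

View pics/f.png

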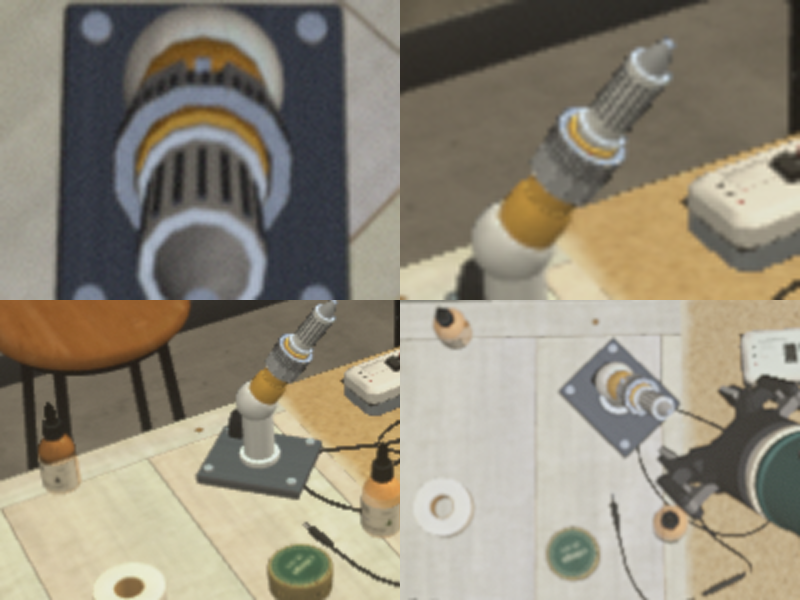

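Run:
```python
from h import *
C=coup(psi)
a=cv2.imread("pics/scene0.png");b=cv2.imread("pics/scene9.png")
w7,w9=cv2.imread("pics/w7.png"),cv2.imread("pics/w9.png")
f=lambda im,p:cv2.getRectSubPix(im,(1,1),tuple(map(float,p)))[0,0]
sat=lambda c:int(c.max())-int(c.min())
nrm=np.array([-.2,-.9,0]);  # side facing scene camera
o=np.array(imaging.camera_params("scene")["T"])[:3,3]; d=o-m; d-=C[:,2]*(d@C[:,2]); d/=np.linalg.norm(d)
print("z mm, saturation scene0/scene9 on camera-facing side (brass>70)")
for z in range(4,-60,-3):
    p=proj("scene",m+C[:,2]*z/1e3+d*.017); print(z,p.round(0),sat(f(a,p)),sat(f(b,p)))
for n in("scene","top"):
    x=cv2.imread(f"pics/{n}0.png");y=cv2.imread(f"pics/{n}9.png")
    for nm,P in(("A",(.4514,.1055,.05)),("B",(.6744,.3438,.05)),("tin",(.425,.2123,.013)),("lab",(.4748,.3553,.013)),("fan",(.5154,-.0618,.066))):
        u,v=proj(n,P).astype(int); print(n,nm,cv2.absdiff(x,y)[v-14:v+15,u-14:u+15].mean().round(1))
```

```text
z mm, saturation scene0/scene9 on camera-facing side (brass>70)
4 [306. 227.] 70 67
1 [305. 228.] 14 6
-2 [304. 229.] 5 5
-5 [303. 230.] 9 8
-8 [303. 231.] 8 9
-11 [302. 232.] 8 7
-14 [301. 233.] 9 9
-17 [300. 234.] 9 9
-20 [300. 235.] 9 10
-23 [299. 236.] 10 9
-26 [298. 237.] 12 11
-29 [298. 238.] 40 40
-32 [297. 239.] 89 90
-35 [296. 240.] 94 97
-38 [295. 241.] 97 99
-41 [295. 242.] 101 103
-44 [294. 243.] 110 113
-47 [293. 244.] 107 109
-50 [292. 245.] 106 106
-53 [292. 246.] 101 103
-56 [291. 247.] 97 99
-59 [290. 248.] 95 97
scene A 2.4
scene B 1.9
scene tin 1.9
scene lab 2.7
scene fan 2.5
top A 16.1
top B 8.2
top tin 7.7
top lab 8.8
top fan 67.3[ WARN:0@0.556] global loadsave.cpp:275 findDecoder imread_('pics/w9.png'): can't open/read file: check file path/integrity
```

The sleeve's profile along its axis in the scene camera matches the initial forward state, with its rear edge at −29 to −30 mm in both. The bystanders and the fan nozzle haven't moved in that view, and the gripper is clear. Handing in.

```bash
python3 -c "
from workcell import finish_job; print(finish_job())"
```

```text
the job is handed in; nothing more can be done
None
```

The pointed nozzle is fitted to the coupler and the job is handed in, at about 14 s on the robot's clock.

**What I did**
- **Sleeve:** I gripped it end-on and turned it 0.66 rad clockwise until its notch was over the stop pin. I then drew it back to its end stop, where the force rose to about 33 N, and let go. The picture showed it staying back by itself.
- **Nozzle:** I lifted the pointed nozzle from the rack and slid its plug in without resistance. I pushed it home at about 34 N, released it and backed away.

**Last checks**
- **Sleeve forward:** In the scene camera its profile along the axis matches the starting, forward position.
- **Nozzle seated:** It stands in the coupler with its flange on the mouth. I judged this from the last picture and the push force; I did not do a pull test.
- **Bystanders and fan nozzle:** The bottles, tin, label roll and fan nozzle look unchanged in the scene camera.
- **Gripper:** It is clear of everything, with the wrist force under 1 N.

**Disagreements**
- The coupler mouth measured 1 to 2 mm apart between the cameras. I settled it from how the gripper centred on the sleeve.
- The wrist view after pushing home showed the sleeve edges 4 to 5 px from where I predicted. They were nearer the forward position than the drawn-back one.
- The top camera's before-and-after comparison showed differences, large at the fan nozzle, where the arm probably blocks the view. I relied on the scene camera there.

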